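# Lock the display turntable and change over the pieces

## Task

First lock the turntable: slide its black lock grip towards the turntable disc, fully home against its end stop, and leave it there. Then swap the gilt cage and the tin warbler between the turntable and the round plinth (the cork mat is free to park one on): each must end up standing upright in the middle of the other's old place. Never drop or topple them, and leave the key, pin pusher, loupe, bell and everything else on the counter where they are.

Things in the scene. Friction and masses are not known exactly. Their poses are not given: they have to be found in the camera images.
- turntable: Fixed walnut housing, 160 x 160 mm, 25 mm high. On it the round turntable disc, 130 mm diameter, 8 mm thick, top 33 mm above the counter. An arm 60 mm wide, 25 mm high, sticks out along its own -y to 217 mm from the disc's axis and carries the lock slide. Origin: below the disc's centre, on the counter; z up.
- turntable_top (a point): Centre of the disc's upper face, 33 mm above the counter; axes as turntable.
- lock (a joint): Travel of the lock slide, m: 0 = fully unlocked (grip 180 mm from the disc's axis), 0.060 = end stop, locked (grip 120 mm from the axis, bolt tip at the disc's rim). Moves along the turntable's +y, towards the disc; starts between 0 and 0.03, needs about 2 N and stays where it is left.
- lock_grip (a point): Black upright lock grip: 14 mm wide (turntable's x) x 24 mm along the slide, its top 65 mm above the counter. This point is on its vertical axis, 53 mm above the counter. Under it a 24 x 30 mm brass foot, top 33 mm above the counter; an 8 mm steel bolt runs from it to the disc, centre at 31 mm. Moves with the slide.
- plinth: Round walnut plinth with a brass band, fixed, 110 mm diameter, 33 mm high. Origin: centre of its underside.
- plinth_top (a point): Centre of the plinth's flat upper face, 33 mm above the counter.
- mat_top (a point): Centre of the upper face of the empty square cork mat, 120 x 120 mm, 3 mm thick, fixed to the counter: a free parking place.
- cage: Loose round gilt bird cage, 0.3 kg, 166 mm high: base 86 mm diameter, 16 mm high; bars 80 mm diameter up to 90 mm; dome up to 128 mm; on top an upright cylindrical finial, 20 mm diameter, from 128 to 166 mm above its underside, to grip it by. Origin: centre of its underside, z up. Starts on the turntable or the plinth.
- warbler: Loose yellow tin bird, 0.16 kg, 95 mm high, on a dark round base 60 mm diameter, 10 mm thick, with a 12 mm post. Its body is a lying bar 34 mm thick, 74 mm long, along its own x, axis 58 mm above the underside, centred; head to -x, tail to +x. Grip across the body (own y). Origin: centre of its underside, z up. Starts on the plinth or turntable, where the cage is not.
- key: Bystander: brass winding key, loose, 70 x 34 x 8 mm, lying beside the lock slide. Origin at its middle on the counter.
- pin_pusher: Bystander: ebony-handled pin pusher, loose, 100 mm long, 14 mm high, lying behind the plinth. Origin under its middle.
- loupe: Bystander: black eyeglass loupe, loose, 32 mm diameter, 26 mm high, in front of the cork mat. Origin: centre of its underside.
- bell: Bystander: small brass bell, loose, 44 mm diameter, 42 mm high, left of the turntable. Origin: centre of its underside.
Mind the look-alikes: they are no part of the job. What is shaped like the cage but green or red is not meant.

How it is judged:
By the outcome, as a careful person would: the job done as asked, in the order asked, and still so for the second after the job is handed in, with the robot touching nothing.
It also fails if it takes over 72 s, if anything falls off the work surface, if the arm or the gripper's body presses on something with over 40 N, if the wrist force passes 120 N, or if a joint passes its speed limit or range.

## Robot

A 6-joint arm with a two-finger parallel gripper is mounted at the origin on the work surface. World frame = base frame: x ahead of the robot, y to its left, z up, the work surface at z = 0. Lengths are in m, angles in rad, forces in N, time in s.
With the tool pointing down it reaches from about 0.35 to 0.85 m from the base axis. Payload 8.1 kg.
Tool frame: the origin (TCP) lies at the centre of the arm's flange, where the gripper is bolted on; the fingertips stand 186 mm ahead of it and the grasp point (between the pads) lies 167 mm ahead of it; z points along the fingers, y is the direction in which the jaws open and shut (so a half turn about z gives the same grasp; the last joint's range is limited). The gripper opens to 93 mm and grips with 3 to 60 N. Pads are 15 mm wide; open, the fingers measure 128 mm over their backs; the gripper's body (75 mm by 188 mm) begins 65 mm behind the grasp point.
Start: joints at [-1.309, 0.13, 1.488, -0, 1.523, -0.085], TCP at [0.204, -0.564, 0.405] pointing down, gripper open.
Joint ranges: [-2.96, 2.96], [-0.89, 2.26], [0.02, 2.5], [-1.34, 4.48], [0, 2.73], [-2.66, 2.66]. Speed limits (rad/s): [2.39, 2.39, 2.79, 3.14, 3.14, 3.14].

## Interface

Orientations are given as a rotation vector (axis times angle).
In Python, from plant import robot, viewer, order gives the robot as it stands.
- The arm moves only by the tool apply_moves, never from a script. Its argument "deltas" is a list of rows, each a list of 3 entries, a list of its own where there are three numbers: the finger opening in mm, from 0 to 93, then the shift along the tool's x, y, z in mm, then the turn about the tool's z in rad. In form: [[grip, [dx, dy, dz], yaw], ...]. A call has 1 to 5 rows; each row shifts and turns the commanded pose from where the row before left it, along the tool's axes as they then stand; what a row does not reach is not made up. A row lasts 1/8 s, in which the tool goes at most 62.5 mm and 10.7 degrees, less where a joint would pass 70% of its speed; a pose out of reach is approached as far as the arm can. A call is refused whole if a number of a shift passes 62.5 or a number of a turn 0.188, either way. A call with a gripper value outside its range is refused whole. The fingers move at their own pace and stop on an object; "grip_force" is the grip in N (left out, the last holds). Time passes only in rows, so rows that do not move let the fingers close. It gives the time, the measured TCP pose, the force and the opening at its end, in the units of the state.
- robot.read_state(): the state, without advancing time (a new reading comes with each control period).
- viewer.read_camera(name): name is "scene" or "top" or "wrist"; returns the picture (400x640x3 uint8, blue, green, red); there is no depth.
- viewer.get_calibration(name): a dict with "fx", "fy", "cx", "cy" (pixels), "R" (3x3) and "t" (3): a world point X has camera coordinates R X + t. Camera axes: x right, y down, z forward; pixel columns grow to the right and rows downward; lengths in m; the calibration is good to about 2 mm. The wrist camera is an equidistant fisheye: a pixel r from the principal point sees the ray r / f radians off the axis. A picture is of the moment at which its call begins: read the wrist's pose just before it. get_calibration takes no time and is no camera call; for the wrist camera it gives the pose at the moment of the call.
- order.close_job(): hands the job in, once; it reports no verdict.
The state is a dict: "t": time; "q": joint angles; "dq": joint speeds; "joint_torque": joint torques, N m; "tool_pos": TCP position; "orientation": TCP orientation; "force": force on the tool from outside, world axes, zero at the start; "wrist_torque": the same for the moment, N m; "opening": finger opening in m.
Only numpy, scipy, OpenCV 4.12 (cv2) and the standard library are available. Lean on these libraries where they do the work, as an engineer would, in place of code of your own. Each camera call takes 0.05 s, during which the arm holds its last target. There are 200 camera calls.

## Working session

There is one attempt and no reset: what is moved stays moved. The work goes in short steps, Python scripts to look and compute and a tool call to move; the robot and the scene stay as the last step left them, time stands still between calls to the robot, and variables do not carry over. Pictures are saved under pics/ and viewed, about 8 in all and at most 12, crops included, and the job is handed in when it is done.

Besides the shell and the picture viewer there is one more tool, called in YAML: its name, and indented under it one key for each argument. apply_moves: Moves the arm, as the interface text tells. Its arguments: {"type":"object","properties":{"deltas":{"type":"array"},"grip_force":{"type":"number"}},"required":["deltas"]}

```bash
ls && mkdir -p pics && python3 - <<'E'
from plant import robot,viewer
import cv2
s=robot.read_state();print(s)
for n in("scene","top"):
    c=viewer.get_calibration(n);print(n,c)
    cv2.imwrite(f"pics/{n}0.png",viewer.read_camera(n))
E
```

```text
pics
{'t': 0.0, 'q': array([-1.30940606e+00,  1.31141425e-01,  1.48926587e+00,  9.07353946e-06,
        1.52301293e+00, -8.54150644e-02]), 'dq': array([-0.00172087, -0.00083669,  0.00109473,  0.00043471, -0.00029329,
       -0.00093823]), 'joint_torque': array([ 2.46352756e-03, -5.59833956e+01, -4.91762424e+01,  7.72557990e-02,
        3.50545195e-02, -1.43649995e-04]), 'tool_pos': array([ 0.20389149, -0.56404971,  0.4037063 ]), 'orientation': array([-3.09268555e+00, -5.41719703e-01,  2.37944145e-04]), 'force': array([ 0.40483835,  0.36782732, -0.75913799]), 'wrist_torque': array([ 0.03046658, -0.04778268,  0.06053478]), 'opening': 0.09290588653177109}
scene {'fx': 428.38952203162256, 'fy': 428.38952203162256, 'cx': 326.23036813907675, 'cy': 198.4660598119875, 'R': array([[-0.31733753,  0.94826249,  0.0097539 ],
       [ 0.82545801,  0.28127473, -0.48939105],
       [-0.4668147 , -0.14725072, -0.8720099 ]]), 't': array([ 0.20470106, -0.42339374,  1.43749407])}
top {'fx': 482.5119502258958, 'fy': 482.5119502258958, 'cx': 319.58575791778867, 'cy': 196.60679688329162, 'R': array([[-0.00734355, -0.99991236, -0.01101596],
       [-0.99303709,  0.00858742, -0.11748868],
       [ 0.11757298,  0.01007647, -0.99301312]]), 't': array([4.77133521e-04, 5.52209901e-01, 1.44249721e+00])}
```

View pics/top0.png

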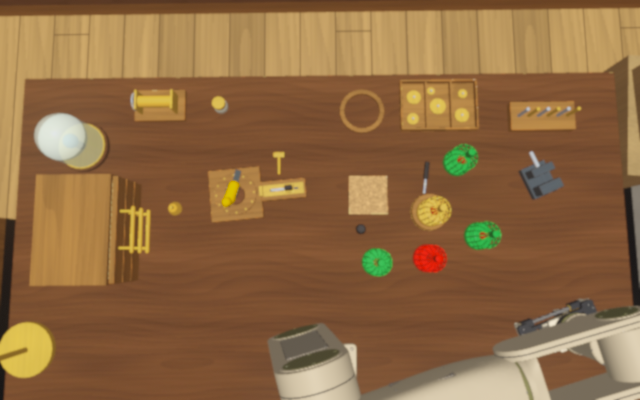

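View pics/scene0.png

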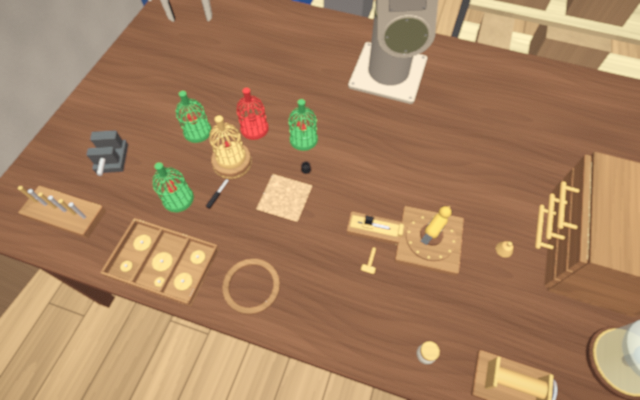

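```bash
cat > h.py <<'E'
import numpy as np,cv2
from plant import robot,viewer
def ray(n,px,c=None):
    c=c or viewer.get_calibration(n); u=(px[0]-c['cx'])/c['fx'];v=(px[1]-c['cy'])/c['fy']
    if n=='wrist':
        r=np.hypot(u,v);k=np.sin(r)/r if r>1e-9 else 1;d=np.array([u*k,v*k,np.cos(r)])
    else: d=np.array([u,v,1.])
    R=np.array(c['R']);return -R.T@c['t'],R.T@d
def onz(n,px,z,c=None):
    o,d=ray(n,px,c);return (o+d*(z-o[2])/d[2])[:2]
def pix(n,X,c=None):
    c=c or viewer.get_calibration(n);p=np.array(c['R'])@np.array(X)+c['t']
    if n=='wrist':
        r=np.hypot(p[0],p[1]);th=np.arctan2(r,p[2]);return np.array([c['cx']+c['fx']*th*p[0]/r,c['cy']+c['fy']*th*p[1]/r])
    return np.array([c['cx']+c['fx']*p[0]/p[2],c['cy']+c['fy']*p[1]/p[2]])
E
python3 - <<'E'
from h import *
t=cv2.imread('pics/top0.png');s=cv2.imread('pics/scene0.png')
a=cv2.resize(t[155:235,195:315],None,fx=6,fy=6,interpolation=cv2.INTER_CUBIC)[:, :720]
b=cv2.resize(t[150:240,340:460],None,fx=6,fy=6,interpolation=cv2.INTER_CUBIC)
cv2.imwrite('pics/cr_a.png',a)
cv2.imwrite('pics/cr_b.png',b)
E
```

```text
(no output)
```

View pics/cr_a.png

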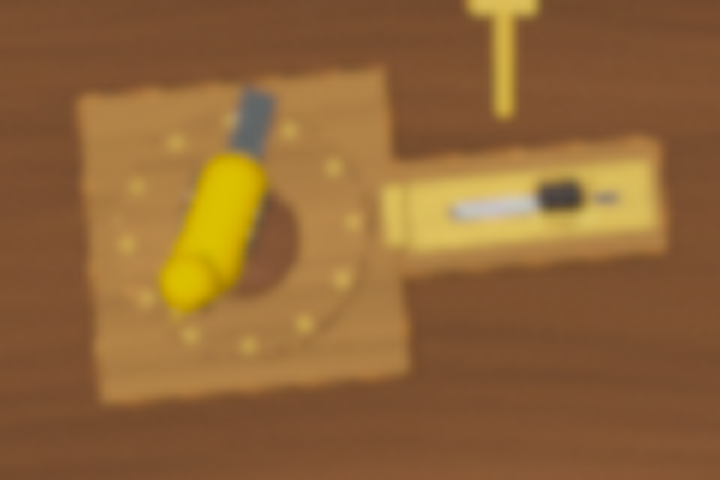

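View pics/cr_b.png

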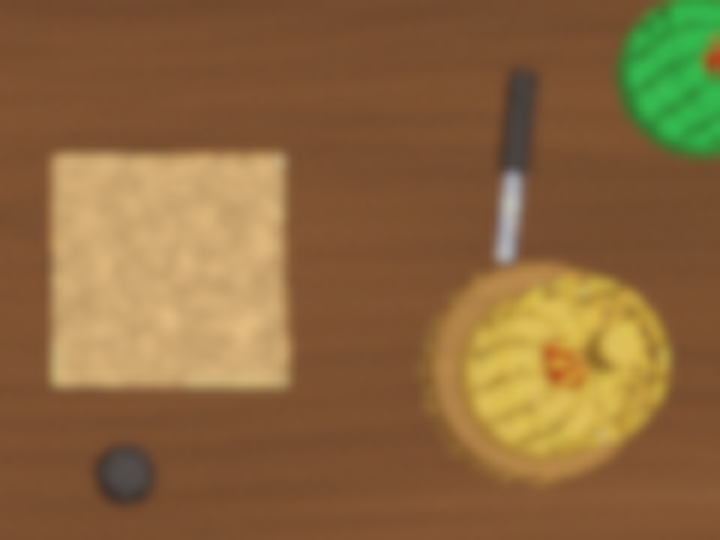

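```bash
python3 - <<'E'
from h import *
A=lambda x,y:(195+(x+.5)/6-.5,155+(y+.5)/6-.5)
B=lambda x,y:(340+(x+.5)/6-.5,150+(y+.5)/6-.5)
P=lambda n,f,x,y,z:print(n,np.round(onz('top',f(x,y),z),4))
c=[onz('top',A(*p),.025) for p in[(80,95),(386,68),(408,372),(102,402)]]
print('tt',np.mean(c,0),[np.round(np.linalg.norm(c[i]-c[i-1]),4) for i in range(4)])
ym=((c[0]+c[3])-(c[1]+c[2]))/2;print('y axis',ym,np.degrees(np.arctan2(ym[1],ym[0])))
P('dots L',A,124,244,.033);P('dots R',A,352,221,.033)
P('grip',A,560,195,.065);P('armA',A,392,217,.025);P('armB',A,663,197,.025)
P('wbase',A,265,243,.043)
P('wbodyhead',A,205,265,.105);P('wbodytail',A,240,160,.105)
t=cv2.imread('pics/top0.png');s=cv2.imread('pics/scene0.png')
P('mat',B,169,270,.003);P('loupe',B,125,474,.026)
P('finial',B,623,342,.199);P('plL',B,437,375,.033);P('plB',B,535,482,.033)
# plinth circle from edge
# scene: yellow warbler, grip, finial
hsv=cv2.cvtColor(s,cv2.COLOR_BGR2HSV)
for n,a,b in[('scene','finial',(219,120))]: print(b,np.round(onz('scene',b,.199),4))
from itertools import product
cv2.imwrite('pics/cr_c.png',np.hstack([cv2.resize(s[190:280,340:470],None,fx=3,fy=3,interpolation=2),cv2.resize(s[105:195,180:310],None,fx=3,fy=3,interpolation=2)]))
E
```

```text
tt [0.56508701 0.25596119] [np.float64(0.1596), np.float64(0.1588), np.float64(0.158), np.float64(0.1569)]
y axis [-0.01336837  0.15725301] 94.85913671122972
dots L [0.5591 0.3158]
dots R [0.5699 0.1992]
grip [0.5779 0.0905]
armA [0.5729 0.1799]
armB [0.582  0.0406]
wbase [0.5578 0.2418]
wbodyhead [0.5396 0.2597]
wbodytail [0.591  0.2434]
mat [ 0.5607 -0.1538]
loupe [ 0.4539 -0.1274]
finial [ 0.5025 -0.3392]
plL [ 0.5024 -0.2856]
plB [ 0.4479 -0.3333]
(219, 120) [ 0.5054 -0.3331]
```

View pics/cr_c.png

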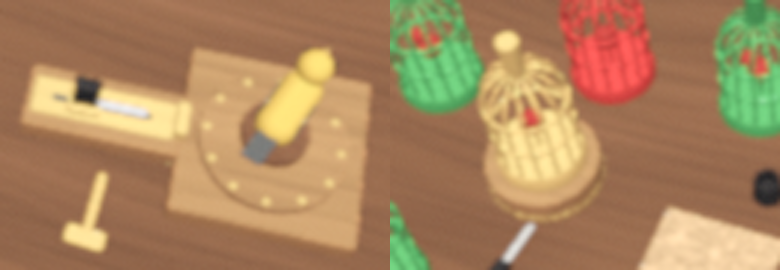

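```bash
cat >> h.py <<'E'
from scipy.spatial.transform import Rotation as Ro
def now():
    s=robot.read_state();R=Ro.from_rotvec(s['orientation']).as_matrix()
    return s,np.array(s['tool_pos']),R,np.arctan2(R[1,0],R[0,0])
def plan(target,xang_deg,grip,rows=None):
    "target = grasp point xyz; tool x world heading deg"
    s,p,R,a=now();T=np.array(target,float)+[0,0,.167]
    da=(np.radians(xang_deg)-a+np.pi)%(2*np.pi)-np.pi;d=T-p
    n=rows or max(1,int(np.ceil(max(abs(da)/.18,np.abs(d).max()/.055,np.linalg.norm(d)/.06))))
    print('t %.2f'%s['t'],'gp',np.round(p-[0,0,.167],4),'xang %.2f'%np.degrees(a),'tilt',np.round(R[:,2],3),'need',np.round(d*1000,1),'yaw %.3f'%-da,'n',n)
    for i in range(n):
        h=a+da*i/n;v=d/n*1000
        x=np.array([np.cos(h),np.sin(h)]);y=np.array([np.sin(h),-np.cos(h)])
        print([grip,[float(np.round(v[:2]@x,1)),float(np.round(v[:2]@y,1)),float(np.round(-v[2],1))],float(np.round(-da/n,3))])
E
python3 - <<'E'
from h import *
plan([.578,.0905,.22],94.9,60)
E
```

```text
t 0.10 gp [ 0.2039 -0.5641  0.2368] xang 19.87 tilt [-0.     0.002 -1.   ] need [374.1 654.6 -16.8] yaw -1.310 n 13
[60, [44.2, -37.6, 1.3], -0.101]
[60, [47.7, -32.9, 1.3], -0.101]
[60, [50.8, -28.0, 1.3], -0.101]
[60, [53.4, -22.7, 1.3], -0.101]
[60, [55.4, -17.2, 1.3], -0.101]
[60, [56.8, -11.6, 1.3], -0.101]
[60, [57.7, -5.8, 1.3], -0.101]
[60, [58.0, 0.0, 1.3], -0.101]
[60, [57.7, 5.9, 1.3], -0.101]
[60, [56.8, 11.6, 1.3], -0.101]
[60, [55.4, 17.3, 1.3], -0.101]
[60, [53.3, 22.8, 1.3], -0.101]
[60, [50.8, 28.0, 1.3], -0.101]
```

apply_moves:
  deltas:
    - [60,[44,-38,1],-0.1]
    - [60,[48,-33,1],-0.1]
    - [60,[51,-28,1],-0.1]
    - [60,[53,-23,1],-0.1]
    - [60,[55,-17,1],-0.1]

```text
t: 0.72
tool_pos: [0.3482, -0.3107, 0.3994]
orientation: [-2.862, -1.295, -0.0]
force: [0.5, 0.1, -0.0]
opening: 0.0602
```

apply_moves:
  deltas:
    - [60,[57,-12,1],-0.1]
    - [60,[58,-6,1],-0.1]
    - [60,[58,0,1],-0.1]
    - [60,[58,6,1],-0.1]
    - [60,[57,12,1],-0.1]

```text
t: 1.35
tool_pos: [0.4939, -0.0586, 0.3945]
orientation: [2.452, 1.963, -0.0]
force: [0.9, -1.1, -0.1]
opening: 0.0604
```

apply_moves:
  deltas:
    - [60,[55,17,1],-0.1]
    - [60,[53,23,1],-0.1]
    - [60,[51,28,1],-0.1]
    - [60,[0,0,0],0]
    - [60,[0,0,0],0]

```text
t: 1.98
tool_pos: [0.5805, 0.0894, 0.391]
orientation: [-2.135, -2.304, 0.002]
force: [0.5, -0.9, -0.5]
opening: 0.06
```

```bash
python3 - <<'E'
from h import *
plan([.578,.0905,.12],94.9,60)
np.save('wc.npy',viewer.get_calibration('wrist'),allow_pickle=True)
im=viewer.read_camera('wrist');cv2.imwrite('pics/w1.png',im)
E
```

```text
t 1.98 gp [0.5805 0.0894 0.224 ] xang 94.36 tilt [-0.001 -0.001 -1.   ] need [  -2.5    1.1 -104. ] yaw -0.009 n 2
[60, [0.6, -1.2, 52.0], -0.005]
[60, [0.6, -1.2, 52.0], -0.005]
```

View pics/w1.png

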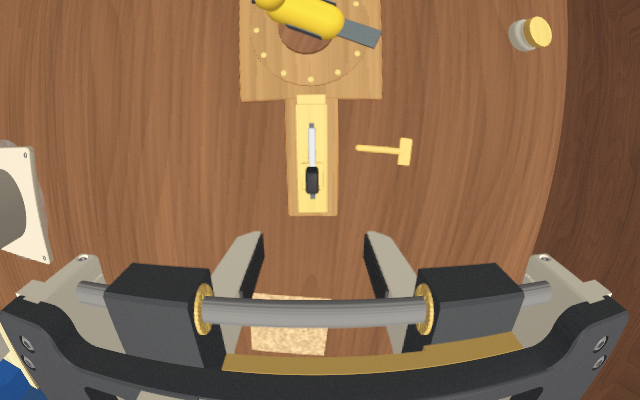

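```bash
python3 - <<'E'
from h import *
c=np.load('wc.npy',allow_pickle=True).item()
im=cv2.imread('pics/w1.png')
print('cam',np.round(-np.array(c['R']).T@c['t'],4))
sub=im[155:205,295:330];m=(sub.max(2)<75)
ys,xs=np.nonzero(m);print(xs.min()+295,xs.max()+295,ys.min()+155,ys.max()+155,len(xs))
for y in range(160,202,2):print(y,im[y,304:322].max(1))
for px in[(312,167),(312,194),(312,180.5)]:
  for z in(.033,.065):print(px,z,np.round(onz('wrist',px,z,c),4))
for p in [(240,101),(382,98)]:print('corner',np.round(onz('wrist',p,.025,c),4))
for p in [(289,216),(337,215)]:print('armend',np.round(onz('wrist',p,.025,c),4))
E
```

```text
cam [0.5737 0.1714 0.3713]
306 317 167 192 189
160 [255 255 255 251 235 224 235 242 245 238 233 223 248 255 255 255 255 255]
162 [238 238 239 234 218 225 234 242 244 238 232 223 231 237 235 236 237 244]
164 [254 254 253 254 253 226 234 241 245 239 233 248 253 254 255 255 255 255]
166 [255 255 246 229 221 190 197 205 209 202 196 197 213 239 255 255 255 255]
168 [255 233 177  38  37  37  34  40  40  37  33  40  32 126 205 255 255 255]
170 [255 201 106  36  39  40  40  45  37  37  37  36  41  80 186 255 255 255]
172 [255 193  77  47  50  52  53  52  43  50  50  54  50  40 172 255 255 255]
174 [255 186  57  65  67  66  69  72  74  77  76  83  76  64 173 255 255 255]
176 [255 186  56  67  75  77  79  81  78  86  89  89  78  62 174 255 255 255]
178 [255 185  55  68  77  78  76  82  85  81  84  85  76  65 172 255 255 255]
180 [255 185  54  66  75  77  77  78  81  82  84  86  75  62 173 255 255 255]
182 [255 189  81  67  73  73  76  82  80  77  78  81  74  60 170 255 255 255]
184 [255 196  92  64  72  74  76  76  76  78  79  80  72  59 172 254 255 255]
186 [255 195  94  59  71  72  74  79  7
[... 178 characters left out ...]
137 219 250 255]
192 [255 238 189  80  64  65  66  65  65  66  67  66  63 110 193 254 254 255]
194 [255 255 255 246 223 210 144 103 107 110 107 181 240 255 255 254 254 255]
196 [255 255 254 254 253 253 184 130 131 132 136 219 249 255 255 253 254 255]
198 [255 255 255 254 253 252 202 171 170 170 173 229 251 255 255 253 254 255]
200 [255 255 254 254 253 251 251 249 249 251 251 252 255 255 255 253 254 255]
(312, 167) 0.033 [0.5776 0.1012]
(312, 167) 0.065 [0.5772 0.1078]
(312, 194) 0.033 [0.58   0.0698]
(312, 194) 0.065 [0.5794 0.0795]
(312, 180.5) 0.033 [0.5788 0.0857]
(312, 180.5) 0.065 [0.5783 0.0938]
corner [0.4914 0.1699]
corner [0.6496 0.1853]
armend [0.5548 0.0379]
armend [0.612  0.0436]
```

```bash
python3 - <<'E'
from h import *
plan([.578,.091,.057],95.3,60)
E
```

```text
t 2.02 gp [0.5804 0.0888 0.2244] xang 94.30 tilt [-0.001 -0.    -1.   ] need [  -2.4    2.2 -167.4] yaw -0.017 n 4
[60, [0.6, -0.6, 41.8], -0.004]
[60, [0.6, -0.6, 41.8], -0.004]
[60, [0.6, -0.6, 41.8], -0.004]
[60, [0.6, -0.6, 41.8], -0.004]
```

apply_moves:
  deltas:
    - [60,[2,-2,45],-0.017]
    - [60,[0,0,45],0]
    - [60,[0,0,45],0]
    - [60,[0,0,32],0]
    - [60,[0,0,0],0]
  grip_force: 15

```text
t: 2.65
tool_pos: [0.5767, 0.0897, 0.2221]
orientation: [-2.116, -2.317, 0.007]
force: [-0.4, -0.2, 0.9]
opening: 0.0603
```

apply_moves:
  deltas:
    - [5,[0,0,0],0]
    - [5,[0,0,0],0]
    - [5,[0,0,0],0]
    - [5,[0,0,0],0]
    - [5,[0,0,0],0]

```text
t: 3.28
tool_pos: [0.5786, 0.0914, 0.225]
orientation: [2.116, 2.322, 0.0]
force: [-7.7, -1.1, 4.1]
opening: 0.0143
```

apply_moves:
  deltas:
    - [5,[10,0,0],0]
    - [5,[15,0,0],0]
    - [5,[14,0,0],0]
    - [5,[3,0,0],0]
    - [5,[0,0,0],0]

```text
t: 3.9
tool_pos: [0.5744, 0.134, 0.2249]
orientation: [-2.114, -2.322, -0.0]
force: [-4.8, 1.4, 6.4]
opening: 0.0138
```

apply_moves:
  deltas:
    - [5,[2,0,0],0]
    - [5,[1,0,0],0]
    - [5,[1,0,0],0]
    - [5,[0,0,0],0]
    - [5,[0,0,0],0]

```text
t: 4.53
tool_pos: [0.5742, 0.1368, 0.2249]
orientation: [2.116, 2.322, -0.002]
force: [-4.5, -4.3, 5.3]
opening: 0.014
```

apply_moves:
  deltas:
    - [5,[1,0,0],0]
    - [5,[1,0,0],0]
    - [5,[1,0,0],0]
    - [5,[0,0,0],0]
    - [5,[0,0,0],0]
  grip_force: 25

```text
t: 5.15
tool_pos: [0.5742, 0.1378, 0.225]
orientation: [2.115, 2.32, -0.006]
force: [-3.8, -16.3, 7.9]
opening: 0.0138
```

apply_moves:
  deltas:
    - [60,[0,0,0],0]
    - [60,[0,0,0],0]
    - [60,[0,0,-50],0]
    - [60,[-30,0,-60],0]
    - [60,[0,0,-50],0]

```text
t: 5.78
tool_pos: [0.5767, 0.1114, 0.3826]
orientation: [2.116, 2.321, 0.001]
force: [-0.2, -0.8, -0.6]
opening: 0.0575
```

```bash
python3 - <<'E'
from h import *
s=robot.read_state();print(s['t'],s['tool_pos'],s['force'])
t=cv2.imread('pics/top0.png');sc=cv2.imread('pics/scene0.png')
for n,im in(('top',t),('scene',sc)):
  h=cv2.cvtColor(im,cv2.COLOR_BGR2HSV)
  for nm,m in(('green',cv2.inRange(h,(45,120,60),(85,255,255))),('red',cv2.inRange(h,(0,220,120),(6,255,255)))):
    m=cv2.morphologyEx(m,cv2.MORPH_CLOSE,np.ones((5,5)))
    k,_,st,ce=cv2.connectedComponentsWithStats(m)
    for i in range(1,k):
      if st[i,4]>250:print(n,nm,st[i],np.round(onz(n,ce[i],.08),3))
viewer_c=viewer.get_calibration('wrist');np.save('wc.npy',viewer_c,allow_pickle=True)
cv2.imwrite('pics/w2.png',viewer.read_camera('wrist'))
E
```

```text
5.775 [0.57674697 0.1114243  0.38257411] [-0.15750164 -0.83679696 -0.58041564]
top green [443 144  35  32 763] [ 0.654 -0.423]
top green [464 221  38  29 797] [ 0.43  -0.478]
top green [362 248  31  29 688] [ 0.354 -0.169]
top red [414 245  32  27 706] [ 0.364 -0.322]
scene green [184 119  26  23 394] [ 0.479 -0.441]
scene green [291 129  25  20 394] [ 0.409 -0.148]
scene green [163 179  29  32 509] [ 0.692 -0.386]
```

View pics/w2.png

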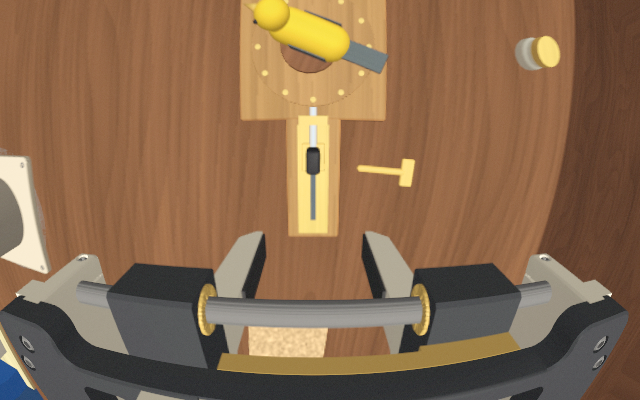

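apply_moves:
  deltas:
    - [60,[50,0,-15],0]
    - [60,[15,0,0],0]
    - [60,[0,0,0],0]
    - [60,[0,0,0],0]

```text
t: 6.32
tool_pos: [0.5705, 0.1764, 0.3944]
orientation: [-2.115, -2.322, 0.003]
force: [0.1, 0.3, -0.2]
opening: 0.0598
```

```bash
python3 - <<'E'
from h import *
c=viewer.get_calibration('wrist');np.save('wc.npy',c,allow_pickle=True)
im=viewer.read_camera('wrist');cv2.imwrite('pics/w3.png',im)
print('cam',np.round(-np.array(c['R']).T@c['t'],4))
h=cv2.cvtColor(im,cv2.COLOR_BGR2HSV);m=cv2.inRange(h,(22,200,120),(32,255,255))
k,_,st,ce=cv2.connectedComponentsWithStats(m)
for i in range(1,k):
  if st[i,4]>150:print(st[i],ce[i],np.round(onz('wrist',ce[i],.091,c),4))
E
```

```text
cam [0.5623 0.2582 0.3747]
```

View pics/w3.png

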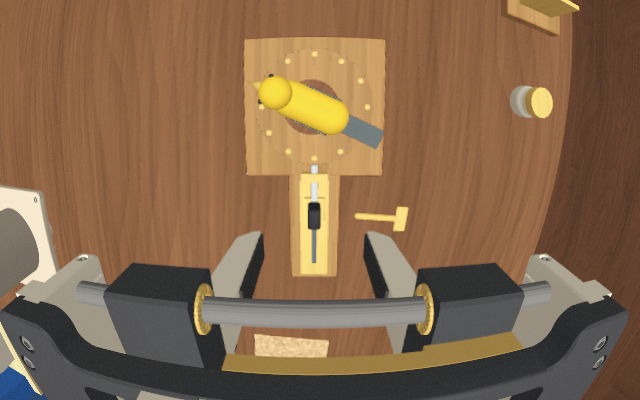

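```bash
python3 - <<'E'
from h import *
c=np.load('wc.npy',allow_pickle=True).item();im=cv2.imread('pics/w3.png')
h=cv2.cvtColor(im,cv2.COLOR_BGR2HSV);m=cv2.inRange(h,(20,170,120),(35,255,255));m[:70]=0;m[145:]=0;m[:,:250]=0;m[:,352:]=0
k,l,st,ce=cv2.connectedComponentsWithStats(m);i=1+np.argmax(st[1:,4]);print(st[i])
ys,xs=np.nonzero(l==i)
P=np.array([onz('wrist',(x,y),.091,c) for x,y in zip(xs,ys)])
ct=cv2.fitLine(P[P[:,0]>.55].astype(np.float32),cv2.DIST_L2,0,.01,.01).ravel();print(ct,np.degrees(np.arctan2(ct[1],ct[0])))
d=ct[:2]*np.sign(ct[0]);q=(P-ct[2:])
a=q@d;b=q@[-d[1],d[0]];
for lo in np.arange(-.06,.06,.008):
  s=(a>lo)&(a<lo+.008)
  if s.sum():print(np.round([lo,b[s].min(),b[s].max()],4))
print('a',a.min(),a.max(),'tail end',ct[2:]+d*a.max(),'centre',ct[2:]+d*(a.max()-.037))
C=[onz('wrist',p,.033,c) for p in[(315,54),(314,158),(261,107),(367,107)]];print('disc',np.mean(C,0),C)
H=[onz('wrist',p,.025,c) for p in[(244,40),(385,40),(383,175),(248,176)]];print('hous',np.mean(H,0),np.round(H,4))
for p in [(314,205),(314,228)]:print(onz('wrist',p,.065,c))
E
```

```text
[ 258   76   91   59 3072]
[ 0.8710819  -0.49113783  0.5705597   0.25167054] -29.415394
[-0.06   -0.0228  0.0041]
[-0.052  -0.0246  0.006 ]
[-0.044  -0.0246  0.0087]
[-0.036  -0.0231  0.011 ]
[-0.028  -0.0226  0.0116]
[-0.02   -0.0203  0.0132]
[-0.012  -0.0187  0.0145]
[-0.004  -0.0179  0.0163]
[ 0.004  -0.0162  0.0172]
[ 0.012  -0.0145  0.0165]
[ 0.02   -0.0111  0.0127]
a -0.060948483436660074 0.024741737400461653 tail end [0.59211176 0.23951894] centre [0.55988173 0.25769104]
disc [0.56348487 0.25542333] [array([0.5588201 , 0.31319691]), array([0.56866817, 0.19777179]), array([0.50526185, 0.24986229]), array([0.62118936, 0.26086235])]
hous [0.56448388 0.25508225] [[0.4775 0.3262]
 [0.6353 0.3413]
 [0.6516 0.1845]
 [0.4934 0.1683]]
[0.57282375 0.15343233]
[0.57532257 0.12717639]
```

```bash
python3 - <<'E'
from h import *
plan([.560,.2545,.16],159,70)
E
```

```text
t 6.38 gp [0.5706 0.1762 0.2276] xang 95.30 tilt [-0.001 -0.001 -1.   ] need [-10.6  78.3 -67.6] yaw -1.112 n 7
[70, [11.3, -0.5, 9.7], -0.159]
[70, [11.2, 1.3, 9.7], -0.159]
[70, [10.9, 3.1, 9.7], -0.159]
[70, [10.2, 4.8, 9.7], -0.159]
[70, [9.4, 6.3, 9.7], -0.159]
[70, [8.2, 7.7, 9.7], -0.159]
[70, [6.9, 8.9, 9.7], -0.159]
```

apply_moves:
  deltas:
    - [70,[11,0,4],-0.159]
    - [70,[11,1,5],-0.159]
    - [70,[11,3,5],-0.159]
    - [70,[10,5,5],-0.159]
    - [70,[9,6,5],-0.159]

```text
t: 7.0
tool_pos: [0.5636, 0.2312, 0.3709]
orientation: [-1.046, -2.962, 0.001]
force: [-0.2, 0.2, -0.6]
opening: 0.07
```

apply_moves:
  deltas:
    - [70,[8,8,5],-0.159]
    - [70,[7,9,5],-0.159]
    - [70,[0,0,30],0]
    - [70,[0,0,0],0]
    - [70,[0,0,0],0]

```text
t: 7.62
tool_pos: [0.5611, 0.2539, 0.3321]
orientation: [-0.572, -3.089, 0.0]
force: [0.0, -0.5, -0.4]
opening: 0.0702
```

```bash
python3 - <<'E'
from h import *
plan([.560,.2545,.091],159,70)
c=viewer.get_calibration('wrist');np.save('wc.npy',c,allow_pickle=True)
im=viewer.read_camera('wrist');cv2.imwrite('pics/w4.png',im)
E
```

```text
t 7.62 gp [0.5611 0.2539 0.1651] xang 159.04 tilt [-0. -0. -1.] need [ -1.1   0.6 -74.1] yaw 0.001 n 2
[70, [0.6, 0.1, 37.1], 0.0]
[70, [0.6, 0.1, 37.1], 0.0]
```

View pics/w4.png

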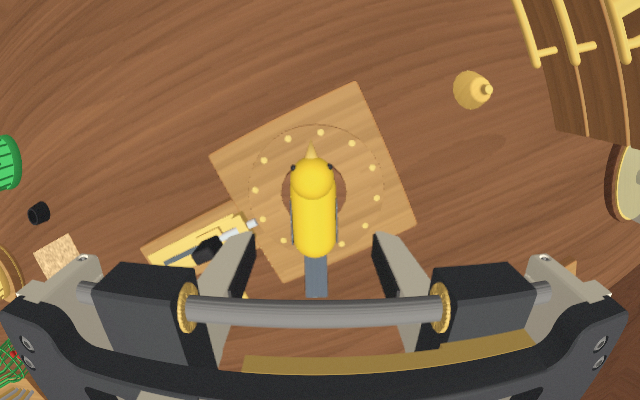

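apply_moves:
  deltas:
    - [70,[1,0,37],0]
    - [70,[0,0,37],0]
    - [70,[0,0,0],0]
    - [25,[0,0,0],0]
    - [25,[0,0,0],0]
  grip_force: 20

```text
t: 8.3
tool_pos: [0.5609, 0.2552, 0.2604]
orientation: [0.569, 3.086, 0.003]
force: [0.3, 0.2, 1.2]
opening: 0.0542
```

apply_moves:
  deltas:
    - [25,[0,0,0],0]
    - [25,[0,0,0],0]
    - [25,[0,0,0],0]

```text
t: 8.68
tool_pos: [0.5601, 0.2548, 0.2583]
orientation: [0.57, 3.089, 0.001]
force: [-0.2, -1.4, 4.0]
opening: 0.0338
```

```bash
python3 - <<'E'
from h import *
c=np.load('wc.npy',allow_pickle=True).item()
for p in[(282,192),(346,192),(314,192)]:print(np.round(onz('wrist',p,.043,c),4))
D=[(288,139),(320,132),(352,143),(374,167),(376,198),(365,226),(342,244),(284,241),(262,219),(255,190),(264,160)]
Q=np.array([onz('wrist',p,.033,c) for p in D],np.float32);print('disc',cv2.minEnclosingCircle(Q))
A=np.c_[2*Q,np.ones(len(Q))];print('fit',np.linalg.lstsq(A,(Q**2).sum(1),rcond=None)[0][:2])
t=[onz('wrist',p,.091,c) for p in((314,256),)];d=np.array([np.cos(np.radians(159)),np.sin(np.radians(159))]);print('tail end',t,'centre',t[0]+.037*d)
plan([.5607,-.1538,.12],159,25)
E
```

```text
[0.5481 0.2286]
[0.5689 0.2831]
[0.5585 0.2558]
disc ((0.5636358261108398, 0.2566394507884979), 0.05941353365778923)
fit [0.56389206 0.25613721]
tail end [array([0.59550819, 0.24163867])] centre [0.56096571 0.25489829]
t 8.68 gp [0.5601 0.2548 0.0913] xang 159.10 tilt [ 0.001  0.    -1.   ] need [   0.6 -408.6   28.7] yaw 0.002 n 8
[25, [-18.3, -47.7, -3.6], 0.0]
[25, [-18.3, -47.7, -3.6], 0.0]
[25, [-18.3, -47.7, -3.6], 0.0]
[25, [-18.3, -47.7, -3.6], 0.0]
[25, [-18.3, -47.7, -3.6], 0.0]
[25, [-18.3, -47.7, -3.6], 0.0]
[25, [-18.4, -47.7, -3.6], 0.0]
[25, [-18.4, -47.7, -3.6], 0.0]
```

apply_moves:
  deltas:
    - [25,[0,0,-20],0]
    - [25,[0,0,-40],0]
    - [25,[-5,-14,-20],0]
    - [25,[-12,-32,0],0]
    - [25,[-18,-47,0],0]

```text
t: 9.3
tool_pos: [0.5591, 0.1545, 0.3384]
orientation: [0.567, 3.089, 0.0]
force: [-0.8, -1.2, -1.5]
opening: 0.0335
```

apply_moves:
  deltas:
    - [25,[-18,-48,0],0]
    - [25,[-18,-48,0],0]
    - [25,[-18,-48,0],0]
    - [25,[-18,-48,0],0]
    - [25,[-18,-48,0],0]

```text
t: 9.93
tool_pos: [0.557, -0.1032, 0.338]
orientation: [0.57, 3.089, -0.0]
force: [1.0, 0.2, -2.0]
opening: 0.0334
```

apply_moves:
  deltas:
    - [25,[-14,-35,20],0]
    - [25,[-6,-16,20],0]
    - [25,[0,0,30],0]
    - [25,[0,0,10],0]
    - [25,[0,0,0],0]

```text
t: 10.55
tool_pos: [0.5578, -0.155, 0.2567]
orientation: [-0.568, -3.087, -0.001]
force: [0.6, 0.4, -1.2]
opening: 0.0335
```

```bash
python3 - <<'E'
from h import *
print(robot.read_state()['force'],robot.read_state()['opening'])
plan([.5607,-.1538,.062],159,25)
E
```

```text
[ 0.61946823  0.37549802 -1.19776335] 0.03352415728819286
t 10.55 gp [ 0.5578 -0.155   0.0897] xang 159.14 tilt [-0.002  0.001 -1.   ] need [  2.9   1.2 -27.7] yaw 0.002 n 1
[25, [-2.3, 2.1, 27.7], 0.002]
```

apply_moves:
  deltas:
    - [25,[-2,2,15],0]
    - [25,[0,0,9],0]
    - [25,[0,0,3],0]
    - [25,[0,0,1],0]
    - [25,[0,0,0],0]

```text
t: 11.18
tool_pos: [0.561, -0.1545, 0.2299]
orientation: [0.57, 3.089, -0.0]
force: [0.1, -0.0, -1.5]
opening: 0.0336
```

apply_moves:
  deltas:
    - [25,[0,0,1],0]
    - [25,[0,0,0],0]
    - [25,[0,0,1],0]
    - [25,[0,0,0],0]

```text
t: 11.68
tool_pos: [0.5611, -0.1547, 0.2284]
orientation: [0.57, 3.088, -0.001]
force: [-0.8, -2.4, 3.9]
opening: 0.0336
```

apply_moves:
  deltas:
    - [45,[0,0,0],0]
    - [70,[0,0,0],0]
    - [70,[0,0,-1],0]
    - [70,[0,0,-60],0]
    - [70,[0,0,-60],0]

```text
t: 12.3
tool_pos: [0.5604, -0.1542, 0.349]
orientation: [-0.569, -3.087, -0.001]
force: [0.0, -1.1, 0.7]
opening: 0.0694
```

```bash
python3 - <<'E'
from h import *
c=viewer.get_calibration('wrist');np.save('wc5.npy',c,allow_pickle=True)
im=viewer.read_camera('wrist');cv2.imwrite('pics/w5.png',im)
plan([.503,-.336,.245],159,70)
E
```

```text
t 12.35 gp [ 0.5626 -0.155   0.1929] xang 159.11 tilt [ 0.011 -0.004 -1.   ] need [ -59.6 -181.    52.1] yaw 0.002 n 4
[70, [-2.2, -47.6, -13.0], 0.0]
[70, [-2.2, -47.6, -13.0], 0.0]
[70, [-2.3, -47.6, -13.0], 0.0]
[70, [-2.3, -47.6, -13.0], 0.0]
```

apply_moves:
  deltas:
    - [70,[0,0,-40],0]
    - [70,[-2,-45,-10],0]
    - [70,[-2,-50,0],0]
    - [70,[-2,-50,0],0]
    - [70,[-2,-45,0],0]

```text
t: 12.98
tool_pos: [0.4999, -0.3363, 0.3985]
orientation: [0.57, 3.089, -0.0]
force: [-0.2, 0.4, 0.0]
opening: 0.0701
```

apply_moves:
  deltas:
    - [70,[0,0,0],0]
    - [70,[0,0,0],0]
    - [70,[0,0,0],0]

```text
t: 13.35
tool_pos: [0.5011, -0.3337, 0.3986]
orientation: [0.568, 3.09, 0.001]
force: [0.3, -0.2, 0.3]
opening: 0.0699
```

```bash
python3 - <<'E'
from h import *
plan([.503,-.336,.180],159,70)
c=viewer.get_calibration('wrist');np.save('wc6.npy',c,allow_pickle=True)
im=viewer.read_camera('wrist');cv2.imwrite('pics/w6.png',im)
E
```

```text
t 13.35 gp [ 0.5011 -0.3337  0.2316] xang 159.18 tilt [ 0.  0. -1.] need [  1.9  -2.3 -51.6] yaw 0.003 n 1
[70, [-2.6, -1.5, 51.6], 0.003]
```

View pics/w6.png

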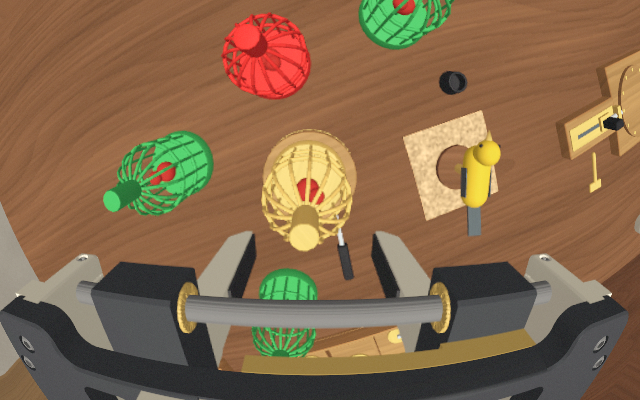

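```bash
python3 - <<'E'
from h import *
c=np.load('wc6.npy',allow_pickle=True).item();im=cv2.imread('pics/w6.png')
print('finial',onz('wrist',(304,237),.199,c),onz('wrist',(304,250),.199,c),onz('wrist',(304,223),.199,c))
print('proj gp',[np.round(pix('wrist',[*robot.read_state()['tool_pos'][:2],z],c),1) for z in(.199,.18)])
# plinth rim: visible from left-top-right
for p in[(264,172),(270,150),(288,134),(310,129),(333,135),(351,153),(357,175)]:print(np.round(onz('wrist',p,.033,c),4))
Q=np.array([onz('wrist',p,.033,c) for p in[(264,172),(270,150),(288,134),(310,129),(333,135),(351,153),(357,175)]])
A=np.c_[2*Q,np.ones(len(Q))];x=np.linalg.lstsq(A,(Q**2).sum(1),rcond=None)[0];print('plinth',x[:2],np.sqrt(x[2]+x[:2]@x[:2]))
from scipy.optimize import least_squares
print('R fixed',least_squares(lambda v:np.hypot(*(Q-v).T)-.055,[.5,-.335]).x)
# top cam rim
t=[(340+(x+.5)/6-.5,150+(y+.5)/6-.5) for x,y in[(437,375),(452,320),(490,278),(540,260),(455,430),(490,463),(535,480),(580,473)]]
Q=np.array([onz('top',p,.033) for p in t]);print('top',least_squares(lambda v:np.hypot(*(Q-v).T)-.055,[.5,-.335]).x)
E
```

```text
finial [ 0.49956089 -0.3389746 ] [ 0.50825761 -0.34238848] [ 0.49056036 -0.33544976]
proj gp [array([312.7, 236.4]), array([312.7, 225. ])]
[ 0.4767 -0.3847]
[ 0.4556 -0.3684]
[ 0.4462 -0.3426]
[ 0.4498 -0.3176]
[ 0.4651 -0.296 ]
[ 0.4914 -0.2838]
[ 0.5181 -0.2857]
plinth [ 0.49992595 -0.33674301] 0.05384484071499646
R fixed [ 0.50128427 -0.33730524]
top [ 0.50411343 -0.34090237]
```

apply_moves:
  deltas:
    - [70,[-1,-5,0],0]
    - [60,[0,0,25],0]
    - [60,[0,0,20],0]
    - [60,[0,0,0],0]
    - [40,[0,0,0],0]
  grip_force: 25

```text
t: 14.02
tool_pos: [0.4998, -0.3399, 0.3541]
orientation: [0.57, 3.089, -0.0]
force: [0.6, -0.3, 1.2]
opening: 0.054
```

apply_moves:
  deltas:
    - [10,[0,0,0],0]
    - [10,[0,0,0],0]
    - [10,[0,0,0],0]
    - [10,[0,0,0],0]
    - [10,[0,0,0],0]

```text
t: 14.65
tool_pos: [0.4998, -0.3398, 0.3539]
orientation: [0.57, 3.089, -0.0]
force: [0.2, 0.6, 1.9]
opening: 0.0195
```

apply_moves:
  deltas:
    - [10,[0,0,-10],0]
    - [10,[0,0,-25],0]
    - [10,[0,0,-40],0]
    - [10,[0,0,-40],0]
    - [10,[0,0,-10],0]

```text
t: 15.28
tool_pos: [0.4999, -0.3401, 0.4824]
orientation: [0.569, 3.085, -0.004]
force: [0.5, 0.1, -2.8]
opening: 0.0196
```

```bash
python3 - <<'E'
from h import *
s=robot.read_state();print(s['force'],s['opening'])
plan([.564,.256,.312],159,10,13)
E
```

```text
[ 0.53955796  0.07900975 -2.84000381] 0.01961239464278639
t 15.28 gp [ 0.4999 -0.3401  0.3154] xang 159.09 tilt [ 0.004 -0.003 -1.   ] need [ 64.1 596.1  -3.4] yaw 0.002 n 13
[10, [11.8, 44.6, 0.3], 0.0]
[10, [11.8, 44.6, 0.3], 0.0]
[10, [11.8, 44.6, 0.3], 0.0]
[10, [11.8, 44.6, 0.3], 0.0]
[10, [11.8, 44.6, 0.3], 0.0]
[10, [11.8, 44.6, 0.3], 0.0]
[10, [11.8, 44.6, 0.3], 0.0]
[10, [11.8, 44.6, 0.3], 0.0]
[10, [11.8, 44.6, 0.3], 0.0]
[10, [11.8, 44.6, 0.3], 0.0]
[10, [11.8, 44.6, 0.3], 0.0]
[10, [11.8, 44.6, 0.3], 0.0]
[10, [11.8, 44.6, 0.3], 0.0]
```

apply_moves:
  deltas:
    - [10,[4,15,0],0]
    - [10,[8,30,0],0]
    - [10,[11,42,0],0]
    - [10,[11,42,0],0]
    - [10,[11,42,0],0]

```text
t: 15.9
tool_pos: [0.5182, -0.1617, 0.4756]
orientation: [-0.569, -3.085, -0.002]
force: [0.6, -0.4, -3.1]
opening: 0.0195
```

apply_moves:
  deltas:
    - [10,[11,42,0],0]
    - [10,[11,42,0],0]
    - [10,[11,42,0],0]
    - [10,[11,42,0],0]
    - [10,[11,42,0],0]

```text
t: 16.52
tool_pos: [0.5414, 0.054, 0.4756]
orientation: [-0.568, -3.085, 0.001]
force: [0.2, -0.9, -2.4]
opening: 0.0197
```

apply_moves:
  deltas:
    - [10,[11,42,0],0]
    - [10,[11,42,0],0]
    - [10,[11,42,0],0]
    - [10,[12,45,0],0]
    - [10,[7,28,0],0]

```text
t: 17.15
tool_pos: [0.5634, 0.259, 0.4752]
orientation: [-0.566, -3.086, 0.003]
force: [-0.1, -0.4, -2.6]
opening: 0.0197
```

apply_moves:
  deltas:
    - [10,[0,0,20],0]
    - [10,[0,0,30],0]
    - [10,[0,0,20],0]
    - [10,[0,0,0],0]
    - [10,[0,0,0],0]

```text
t: 17.77
tool_pos: [0.5647, 0.2559, 0.4093]
orientation: [0.57, 3.089, 0.001]
force: [0.0, 0.0, -2.7]
opening: 0.0191
```

```bash
python3 - <<'E'
from h import *
s=robot.read_state();print(s['force'],s['opening'])
plan([.564,.256,.190],159,10)
c=viewer.get_calibration('wrist');np.save('wc7.npy',c,allow_pickle=True)
cv2.imwrite('pics/w7.png',viewer.read_camera('wrist'))
E
```

```text
[ 0.0134359   0.02470691 -2.73815447] 0.019113742432601406
t 17.77 gp [0.5647 0.2559 0.2423] xang 159.07 tilt [ 0.001  0.    -1.   ] need [ -0.7   0.1 -52.3] yaw 0.001 n 1
[10, [0.7, -0.2, 52.3], 0.001]
```

View pics/w7.png

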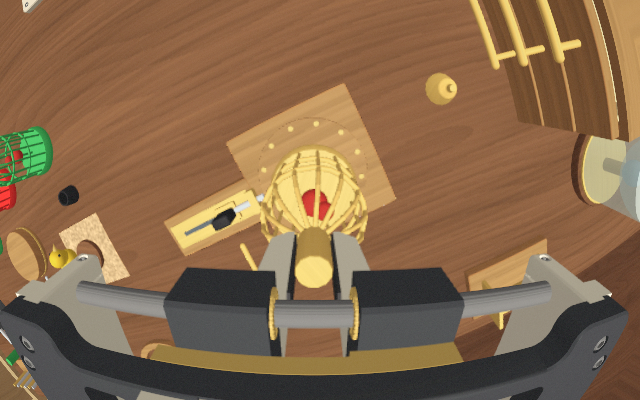

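```bash
python3 - <<'E'
from h import *
c=np.load('wc7.npy',allow_pickle=True).item();im=cv2.imread('pics/w7.png')
for y in range(246,296,2):print(y,im[y,314])
for y in(252,268,288):print(np.round(onz('wrist',(314,y),.2543,c),4),np.round(pix('wrist',[.5647,.2559,.2543],c),1))
c6=np.load('wc6.npy',allow_pickle=True).item()
E
```

```text
246 [ 72 138 172]
248 [ 72 138 174]
250 [ 73 138 173]
252 [ 70 137 173]
254 [ 72 137 173]
256 [ 97 179 214]
258 [133 221 248]
260 [132 222 249]
262 [135 225 251]
264 [133 223 250]
266 [133 223 250]
268 [135 226 253]
270 [134 225 251]
272 [132 224 249]
274 [130 223 249]
276 [130 222 248]
278 [132 223 249]
280 [130 222 248]
282 [127 223 249]
284 [132 226 252]
286 [130 225 251]
288 [ 69 102 148]
290 [ 71 104 149]
292 [ 68  99 144]
294 [ 72 101 146]
[0.554  0.2609] [312.3 272.5]
[0.5625 0.2576] [312.3 272.5]
[0.574  0.2533] [312.3 272.5]
```

apply_moves:
  deltas:
    - [10,[1,0,20],0]
    - [10,[0,0,20],0]
    - [10,[0,0,10],0]
    - [10,[0,0,3],0]
    - [10,[0,0,0],0]

```text
t: 18.45
tool_pos: [0.5637, 0.2566, 0.3556]
orientation: [-0.57, -3.089, -0.0]
force: [0.0, 0.1, -2.7]
opening: 0.0197
```

apply_moves:
  deltas:
    - [10,[0,0,1],0]
    - [10,[0,0,0],0]
    - [10,[0,0,0.7],0]
    - [10,[0,0,0],0]

```text
t: 18.95
tool_pos: [0.5637, 0.2566, 0.354]
orientation: [0.57, 3.089, 0.0]
force: [-0.1, 0.2, -3.8]
opening: 0.0195
```

apply_moves:
  deltas:
    - [10,[0,0,0.8],0]
    - [10,[0,0,0],0]
    - [10,[0,0,0],0]

```text
t: 19.32
tool_pos: [0.5638, 0.2566, 0.3539]
orientation: [0.57, 3.089, 0.001]
force: [-2.0, 0.1, 4.8]
opening: 0.0196
```

apply_moves:
  deltas:
    - [30,[0,0,0],0]
    - [60,[0,0,0],0]
    - [70,[0,0,0],0]
    - [70,[0,0,-30],0]
    - [70,[0,0,-35],0]

```text
t: 19.95
tool_pos: [0.5634, 0.2565, 0.4176]
orientation: [-0.569, -3.087, 0.002]
force: [1.0, 0.0, -0.6]
opening: 0.0652
```

```bash
python3 - <<'E'
from h import *
plan([.561,-.1547,.18],159,70)
E
```

```text
t 19.95 gp [0.5634 0.2565 0.2506] xang 159.10 tilt [-0.002 -0.001 -1.   ] need [  -2.4 -411.2  -70.6] yaw 0.002 n 8
[70, [-18.1, -48.1, 8.8], 0.0]
[70, [-18.1, -48.1, 8.8], 0.0]
[70, [-18.1, -48.1, 8.8], 0.0]
[70, [-18.1, -48.1, 8.8], 0.0]
[70, [-18.1, -48.1, 8.8], 0.0]
[70, [-18.1, -48.1, 8.8], 0.0]
[70, [-18.1, -48.1, 8.8], 0.0]
[70, [-18.1, -48.1, 8.8], 0.0]
```

apply_moves:
  deltas:
    - [70,[-18,-48,0],0]
    - [70,[-18,-48,0],0]
    - [70,[-18,-48,0],0]
    - [70,[-18,-48,10],0]
    - [70,[-18,-48,20],0]

```text
t: 20.58
tool_pos: [0.5623, -0.0014, 0.389]
orientation: [0.569, 3.087, 0.0]
force: [0.7, -0.0, -0.7]
opening: 0.0701
```

apply_moves:
  deltas:
    - [70,[-18,-48,20],0]
    - [70,[-18,-48,20],0]
    - [70,[-19,-49,10],0]
    - [70,[0,0,0],0]
    - [70,[0,0,0],0]

```text
t: 21.2
tool_pos: [0.5618, -0.1547, 0.3381]
orientation: [-0.571, -3.089, -0.001]
force: [-0.1, 0.5, 0.6]
opening: 0.0696
```

```bash
python3 - <<'E'
from h import *
plan([.561,-.1547,.062],159,70)
c=viewer.get_calibration('wrist');np.save('wc8.npy',c,allow_pickle=True)
im=viewer.read_camera('wrist');cv2.imwrite('pics/w8.png',im)
h=cv2.cvtColor(im,cv2.COLOR_BGR2HSV);m=cv2.inRange(h,(22,200,100),(32,255,255))
k,l,st,ce=cv2.connectedComponentsWithStats(m)
for i in range(1,k):
  if st[i,4]>400:
    print(st[i],ce[i])
    for y in range(st[i,1],st[i,1]+st[i,3],10):
      xs=np.nonzero(l[y]==i)[0]
      print(y,xs.min(),xs.max()) if len(xs) else 0
    print('tail end',np.round(onz('wrist',(ce[i][0],st[i,1]+st[i,3]),.061,c),4))
print(pix('wrist',[.561,-.1547,.061],c))
E
```

```text
t 21.20 gp [ 0.5618 -0.1547  0.1711] xang 159.05 tilt [-0.     0.001 -1.   ] need [  -0.8    0.  -109.1] yaw 0.001 n 2
[70, [0.4, -0.1, 54.6], 0.0]
[70, [0.4, -0.1, 54.6], 0.0]
[312.39917562 198.53038502]
```

apply_moves:
  deltas:
    - [70,[1,0,50],0]
    - [70,[0,0,45],0]
    - [70,[0,0,14],0]
    - [70,[0,0,0],0]
    - [40,[0,0,0],0]
  grip_force: 20

```text
t: 21.88
tool_pos: [0.562, -0.1545, 0.2316]
orientation: [0.568, 3.086, -0.001]
force: [0.9, 0.2, 0.3]
opening: 0.064
```

apply_moves:
  deltas:
    - [25,[0,0,0],0]
    - [25,[0,0,0],0]
    - [25,[0,0,0],0]
    - [25,[0,0,0],0]

```text
t: 22.38
tool_pos: [0.561, -0.1547, 0.2296]
orientation: [0.57, 3.089, -0.0]
force: [-0.8, -0.4, 3.4]
opening: 0.0333
```

```bash
python3 - <<'E'
from h import *
s=robot.read_state();print(s['force'],s['opening'])
plan([.502,-.338,.16],159,25,5)
im=cv2.imread('pics/w8.png');h=cv2.cvtColor(im,cv2.COLOR_BGR2HSV);print(h[150:270:10,314])
c=np.load('wc8.npy',allow_pickle=True).item()
m=cv2.inRange(h,(18,150,100),(36,255,255));m[:,:270]=0;m[:,360:]=0;m[290:]=0
k,l,st,ce=cv2.connectedComponentsWithStats(m);i=1+np.argmax(st[1:,4]);print(st[i],ce[i])
e=onz('wrist',(ce[i][0],st[i,1]+st[i,3]-1),.061,c);a=np.radians(159);print('centre',e+.037*np.array([np.cos(a),np.sin(a)]))
E
```

```text
[-0.78944236 -0.36900441  3.35594363] 0.033310573539418145
t 22.38 gp [ 0.561  -0.1547  0.0626] xang 159.09 tilt [ 0.001 -0.    -1.   ] need [ -59.  -183.3   97.4] yaw 0.002 n 5
[25, [-2.1, -38.5, -19.5], 0.0]
[25, [-2.1, -38.5, -19.5], 0.0]
[25, [-2.1, -38.5, -19.5], 0.0]
[25, [-2.1, -38.5, -19.5], 0.0]
[25, [-2.1, -38.5, -19.5], 0.0]
[[ 22 162 216]
 [ 25 187 247]
 [ 26 180 246]
 [ 25 187 245]
 [ 26 183 246]
 [ 26 183 246]
 [ 26 180 247]
 [ 26 179 247]
 [ 26 182 247]
 [103  31 132]
 [106  33 131]
 [102  36 129]]
[ 292  150   41   89 3069] [311.98761812 193.67709352]
centre [ 0.56167037 -0.15532218]
```

apply_moves:
  deltas:
    - [25,[0,0,-15],0]
    - [25,[0,0,-40],0]
    - [25,[-1,-15,-35],0]
    - [25,[-2,-38,-10],0]
    - [25,[-2,-45,0],0]

```text
t: 23.0
tool_pos: [0.5308, -0.2484, 0.3318]
orientation: [0.567, 3.087, -0.001]
force: [0.3, 0.3, -2.1]
opening: 0.0336
```

apply_moves:
  deltas:
    - [25,[-2,-45,0],0]
    - [25,[-2,-35,0],0]
    - [25,[-1,-15,0],0]
    - [25,[0,0,0],0]
    - [25,[0,0,0],0]

```text
t: 23.62
tool_pos: [0.5018, -0.3372, 0.3291]
orientation: [-0.568, -3.09, -0.001]
force: [0.2, 0.2, -1.5]
opening: 0.0335
```

```bash
python3 - <<'E'
from h import *
s=robot.read_state();print(s['force'],s['opening'])
plan([.502,-.338,.0945],159,25)
c=viewer.get_calibration('wrist');np.save('wc9.npy',c,allow_pickle=True)
cv2.imwrite('pics/w9.png',viewer.read_camera('wrist'))
cv2.imwrite('pics/top9.png',viewer.read_camera('top'))
E
```

```text
[ 0.21209031  0.1686521  -1.54149603] 0.033493121023123185
t 23.62 gp [ 0.5018 -0.3372  0.1621] xang 159.15 tilt [-0.     0.001 -1.   ] need [  0.2  -0.8 -67.6] yaw 0.003 n 2
[25, [-0.2, -0.3, 33.8], 0.001]
[25, [-0.2, -0.3, 33.8], 0.001]
```

```bash
python3 - <<'E'
from h import *
from scipy.optimize import least_squares
c=np.load('wc9.npy',allow_pickle=True).item();im=cv2.GaussianBlur(cv2.imread('pics/w9.png'),(3,3),0).astype(int)
# radial edge search along world rays at z=.033
P0=np.array([.502,-.338]);E=[]
for a in np.radians(np.arange(0,360,10)):
  r=np.arange(.040,.070,.0005);d=np.array([np.cos(a),np.sin(a)])
  px=[pix('wrist',[*(P0+q*d),.033],c) for q in r]
  v=np.array([im[int(round(y)),int(round(x))] if 0<=x<640 and 0<=y<400 else [0,0,0] for x,y in px])[:,1]
  g=np.array([v[i-4:i].mean()-v[i:i+4].mean() for i in range(4,len(r)-4)])
  j=g.argmax();E.append((np.degrees(a),r[j+4],g[j],*(P0+r[j+4]*d)))
E=np.array(E);print(np.round(E[:,:3],3).tolist())
k=(E[:,2]>25)&(abs(E[:,1]-.055)<.008);print(k.sum(),least_squares(lambda v:np.hypot(*(E[k,3:]-v[:2]).T)-v[2],[*P0,.055],loss='soft_l1',f_scale=.001).x)
E
```

```text
[[0.0, 0.053, 6.75], [10.0, 0.061, 28.25], [20.0, 0.049, 21.25], [30.0, 0.042, 34.0], [40.0, 0.055, 40.5], [50.0, 0.055, 39.0], [60.0, 0.054, 37.0], [70.0, 0.054, 43.5], [80.0, 0.054, 33.75], [90.0, 0.054, 41.0], [100.0, 0.053, 45.25], [110.0, 0.055, 46.25], [120.0, 0.057, 26.0], [130.0, 0.053, 31.5], [140.0, 0.057, 37.0], [150.0, 0.053, 39.5], [160.0, 0.054, 33.5], [170.0, 0.054, 32.0], [180.0, 0.054, 32.5], [190.0, 0.057, 29.5], [200.0, 0.057, 36.75], [210.0, 0.055, 37.0], [220.0, 0.055, 42.0], [230.0, 0.055, 34.5], [240.0, 0.055, 44.5], [250.0, 0.055, 45.5], [260.0, 0.055, 41.0], [270.0, 0.056, 37.5], [280.0, 0.055, 37.0], [290.0, 0.042, 27.75], [300.0, 0.048, 14.5], [310.0, 0.063, 38.25], [320.0, 0.054, 8.0], [330.0, 0.057, 10.0], [340.0, 0.058, 8.25], [350.0, 0.056, 9.5]]
27 [ 0.50280956 -0.33875471  0.0547867 ]
```

apply_moves:
  deltas:
    - [25,[-1,-1,20],0]
    - [25,[0,0,30],0]
    - [25,[0,0,14],0]
    - [25,[0,0,3],0]
    - [25,[0,0,0],0]

```text
t: 24.35
tool_pos: [0.5022, -0.3397, 0.2625]
orientation: [0.57, 3.089, -0.0]
force: [0.1, 0.3, -1.5]
opening: 0.0333
```

apply_moves:
  deltas:
    - [25,[0,0,1],0]
    - [25,[0,0,0.5],0]
    - [25,[0,0,0],0]
    - [25,[0,0,0],0]

```text
t: 24.85
tool_pos: [0.5019, -0.3397, 0.2608]
orientation: [0.57, 3.089, -0.0]
force: [-0.3, 0.5, -2.4]
opening: 0.0334
```

apply_moves:
  deltas:
    - [25,[0,0,0.7],0]
    - [25,[0,0,0],0]
    - [25,[0,0,0.7],0]
    - [25,[0,0,0],0]

```text
t: 25.35
tool_pos: [0.502, -0.3398, 0.2596]
orientation: [0.57, 3.089, -0.001]
force: [-0.6, 0.9, 1.7]
opening: 0.0337
```

Contact; release, rise and check.

apply_moves:
  deltas:
    - [45,[0,0,0],0]
    - [60,[0,0,0],0]
    - [60,[0,0,-10],0]
    - [60,[0,0,-50],0]
    - [60,[0,0,-55],0]

```text
t: 25.98
tool_pos: [0.5016, -0.3393, 0.3752]
orientation: [-0.57, -3.088, -0.001]
force: [1.0, -1.4, 1.1]
opening: 0.0604
```

```bash
python3 - <<'E'
from h import *
c=viewer.get_calibration('wrist');np.save('wc10.npy',c,allow_pickle=True)
print(robot.read_state()['tool_pos'])
w=viewer.read_camera('wrist');s=viewer.read_camera('scene');t=viewer.read_camera('top')
for n,i in(('w10',w),('s10',s),('t10',t)):cv2.imwrite(f'pics/{n}.png',i)
f=lambda i,k:cv2.resize(i,None,fx=k,fy=k,interpolation=2)
a=np.zeros((600,800,3),np.uint8)
x=f(s[90:280,150:480],1.21);a[:x.shape[0],:x.shape[1]]=x
x=f(t[140:280,180:510],1.21);a[:x.shape[0],400:400+x.shape[1]]=x
x=f(w,.85)[:340];a[240:580,:x.shape[1]]=x
cv2.imwrite('pics/fin.png',a)
E
```

```text
[ 0.50158745 -0.33934436  0.37521415]
```

View pics/fin.png

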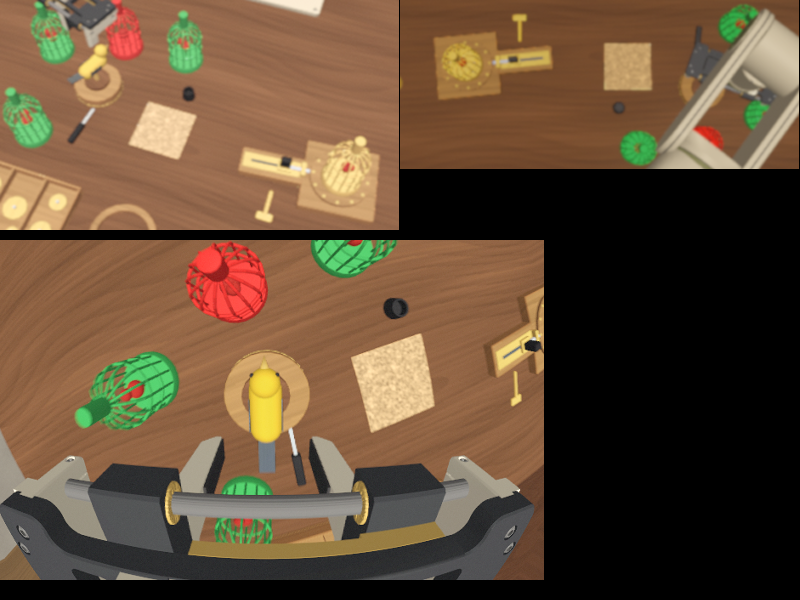

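```bash
python3 - <<'E'
from h import *
from plant import order
t0=cv2.imread('pics/top0.png');t=cv2.imread('pics/t10.png')
for i in(t0,t):
  m=(i[180:200,265:305].max(2)<85);ys,xs=np.nonzero(m);p=(265+xs.mean(),180+ys.mean());g=onz('top',p,.06);print('grip',g,'dist to axis',np.linalg.norm(g-[.5639,.256]))
d=cv2.absdiff(t0,t).max(2)>60
for n,(x0,y0,x1,y1) in dict(key=(268,148,292,176),loupe=(352,220,370,238),bell=(165,198,185,220)).items():print(n,d[y0:y1,x0:x1].sum())
s0=cv2.imread('pics/scene0.png');s=cv2.imread('pics/s10.png');print('pusher',(cv2.absdiff(s0,s).max(2)>60)[178:208,203:232].sum())
print(order.close_job(),robot.read_state()['t'])
E
```

```text
grip [0.57735801 0.09061486] dist to axis 0.16593180330953083
grip [0.5732034 0.1357759] dist to axis 0.12058352799016628
key 0
loupe 0
bell 0
pusher 0
the job is handed in; nothing more can be done
the job is handed in; nothing more can be done
```

The job is done and handed in about 26 s into the 72 s limit; `close_job` gave no verdict.

- **Lock:** I slid the grip home until the push force rose to about 16 N. The last top picture puts it 120.6 mm from the disc's axis, against a nominal 120 mm at the end stop.
- **Swap:** I parked the warbler on the cork mat and carried the cage from the plinth to the turntable. Then I moved the warbler from the mat to the plinth. Each was lowered until it touched, then released.
- **Centring:** By the arm's position at release, both stand within about 1–2 mm of the measured centres. I did not re-measure the pieces themselves after release.
- **Last pictures:** Both stand upright and centred, and the gripper is open and clear of the warbler. Comparing the first and last pictures, the key, loupe, bell and pin pusher show no change.

No check failed. The only disagreement was early on: my first estimates of the plinth's centre differed by about 3–5 mm between cameras. I settled it with a close-up fit of its rim before setting the warbler down.

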